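# Put the files away in the guarded tray

## Robot

A 7-joint arm with a two-finger parallel gripper is mounted at the origin on the work surface. World frame = base frame: x ahead of the robot, y to its left, z up, the work surface at z = 0. Lengths are in m, angles in rad, forces in N, time in s.
With the tool pointing down it reaches from about 0.35 to 0.9 m from the base axis. Payload 7.2 kg.
Tool frame: the origin (TCP) lies on the centre line of the jaws, within the pads' length; the fingertips stand 22 mm ahead of it and the grasp point (between the pads) lies 3 mm ahead of it; z points along the fingers, y is the line along which they close (so a half turn about z gives the same grasp; the last joint's range is limited). The gripper opens to 85 mm and grips with 20 to 120 N. Pads are 22 mm wide; open, the fingers measure 114 mm over their backs; the gripper's body (76 mm by 85 mm) begins 54 mm behind the grasp point. The pads swing forward as they close: fully open they stand 13 mm farther back than shut.
Start: joints at [1.179, 0.411, -0.013, 1.596, 0.006, 1.134, -0.082], TCP at [0.199, -0.593, 0.253] pointing down, gripper open.
Joint ranges: [-2.95, 2.95], [-0.29, 1.99], [-1.47, 1.44], [0.14, 2.54], [-1.03, 4.17], [0.13, 1.85], [-2.86, 2.86]. Speed limits (rad/s): [2.39, 2.39, 3.01, 3.01, 3.14, 3.14, 3.14].

## Interface

Orientations are given as a 3x3 rotation matrix whose columns are the frame's x, y, z axes.
In Python, from station import * gives the robot as it stands.
- The arm moves only by the tool play_rows, never from a script. Its argument "motion" is one flat list of numbers, 7 for each row, row after row: the turn, a rotation vector about the world's x, y, z in degrees, then the shift along the world's x, y, z in mm, then the opening, from 0 (shut) to 1 (fully open). A call has 1 to 8 rows; each row shifts and turns the commanded pose from where the row before left it; what a row does not reach is not made up. A row lasts 1/8 s, in which the tool goes at most 62.5 mm and 10.7 degrees, less where a joint would pass 70% of its speed; a pose out of reach is approached as far as the arm can. A call with a gripper value outside its range is refused whole. The fingers move at their own pace and stop on an object; "newtons" is the grip in N (left out, the last holds). Time passes only in rows, so rows that do not move let the fingers close. It gives the time, the measured TCP pose, the force, the opening and the grip force at its end, in the units of the state.
- sense(): the state, without advancing time (a new reading comes with each control period).
- snapshot(name): name is "side" or "top"; returns the picture (420x560x3 uint8, red, green, blue); there is no depth.
- camera_info(name): a dict with "mtx" (3x3 intrinsics, pixels), "dist" ([k1, k2, p1, p2, k3] as OpenCV has them; the pictures are not rectified), "world_from_camera" (4x4, takes a point from camera to world coordinates). Camera axes: x right, y down, z forward; pixel columns grow to the right and rows downward; lengths in m; the calibration is good to about 2 mm. A picture is of the moment at which its call begins. camera_info takes no time and is no camera call.
- finish_job(): hands the job in; it is judged then, once.
Trained networks look in the newest picture that a camera, given by its name, has taken for a name from the list of things; names that differ only in an ending like _2 or _b are one class to them, and where a whole thing is asked for, a point or a joint stands for the part that bears it (a point fixed in the world has none). Each returns a list of dicts, best first, with "confidence" (0 to 1); they miss things now and then, are a little off and sometimes report something else, mostly with a low value. They report only what shows in the picture. A call takes as long as a camera call.
- search_frame(camera, name): "extent" ([left, top, right, bottom] in pixels, round what is visible of it).
The state is a dict: "t": time; "q": joint angles; "qd": joint speeds; "joint_efforts": joint torques, N m; "position": TCP position; "eef_rot": TCP orientation; "wrist_force": force on the tool from outside, world axes, zero at the start; "moment": the same for the moment, N m; "opening": finger opening in m; "grip_force": force on a finger pad.
Only numpy, scipy, OpenCV 4.12 (cv2) and the standard library are available. Lean on these libraries where they do the work, as an engineer would, in place of code of your own. Each camera call takes 0.05 s, during which the arm holds its last target. There are 200 camera calls.

## Task

Slide the clear guard of the file tray fully open and lay the two files gently on the tray floor, flat and straight, one in each lane, both with their handles at the robot's end; don't drop them in. Then slide the guard fully shut, and leave the other things on the bench where they are.

Things in the scene. Friction and masses are not known exactly. Their poses are not given: they have to be found in the camera images.
- tray: grey tray fixed to the bench, 250 (x) x 390 (y); origin under its centre, x away from the robot, y left, z up. +y half: open bay, rubber floor at z 12, inner x -112 to 112, y 5 to 180, walls 40 high, split into two lanes along x by a rib 6 wide, 6 high at y 92.5. -y half: solid deck 40 high over which the guard slides. Rails on both x edges, 56 high.
- lane_inner (a point): centre of the floor of the lane next to the deck (tray x = 0, y = 47); axes as the tray's. The lane is 84 wide.
- lane_outer (a point): centre of the floor of the lane farther from the deck (tray x = 0, y = 138); axes as the tray's. The lane is 84 wide.
- guard (a joint): travel (m) of the clear sliding guard, an aluminium-framed window 236 x 195, top face 50 above the bench: 0 = shut over the bay, 0.185 = fully open over the deck; opens along the tray's -y. Starts shut or a little ajar, stays where left, 2 N to move.
- pull (a point): the guard's pull: an upright black fin in the middle of the guard, 70 along the tray's x, 14 thick along y, from 50 to 92 above the bench; this point is on it, 72 above the bench. Moves with the guard; axes as the tray's.
- flat_file: flat file, 190 long, 0.15 kg: black handle 100 long, 26 wide, 18 high, flat below; dark steel blade 90 long, 20 wide, 6 thick. Lies on its handle. Origin: centre of mass, on the handle's underside, 15 behind its front end, good to grip; x from handle to tip, z up. Butt at x -85, tip at x +105.
- flat_butt (a point): butt (rear) end of the flat file's handle, 9 above its underside
- round_file: round file, 185 long, 0.13 kg: black handle 90 long, 26 wide, 18 high, flat below; dark steel round blade 95 long, 9 then 7 thick. Lies on its handle. Origin: centre of mass, on the handle's underside, 15 behind its front end, good to grip; x from handle to tip, z up. Butt at x -75, tip at x +110.
- round_butt (a point): butt (rear) end of the round file's handle, 9 above its underside
- vblock: bystander, to be left alone: dark steel V-block, 50 x 130 x 40, lying between the robot and the files
- red_box: bystander, to be left alone: small open red plastic box, 65 x 65 x 55, left of the files
- screwdriver: bystander, to be left alone: screwdriver, about 180 long, lying beyond the files; not a file
- pliers: bystander, to be left alone: pliers with blue grips, about 160 long, beyond the tray
- bushing: bystander, to be left alone: steel bushing, 56 diameter, 35 high, left of the files
- flange: bystander, to be left alone: aluminium flange, 80 diameter, 35 high, left and near the robot
- brush: bystander, to be left alone: hand brush lying right of the robot, near the tray

How it is judged:
By the outcome, as a careful person would: the job done as asked, in the order asked, and still so for the second after the job is handed in, with the robot touching nothing.
It also fails if it takes over 72 s, if anything falls off the work surface, if the arm or the gripper's body presses on something with over 40 N, if the wrist force passes 120 N, or if a joint passes its speed limit or range.

## Working session

There is one attempt and no reset: what is moved stays moved. The work goes in short steps, Python scripts to look and compute and a tool call to move; the robot and the scene stay as the last step left them, time stands still between calls to the robot, and variables do not carry over. Pictures are saved under pics/ and viewed, at most 10 in all, crops included, and the job is handed in when it is done.

Besides the shell and the picture viewer there is one more tool, called by a JSON object that holds its "fn" and its "kwargs", one argument or row to a line. play_rows: Moves the arm, as the interface text tells. Its arguments: {"type":"object","properties":{"motion":{"type":"array","items":{"type":"number"}},"newtons":{"type":"number"}},"required":["motion"]}

```bash
mkdir -p pics
cat > h.py <<'E'
from station import *
import numpy as np, cv2
def cam(n):
    c=camera_info(n); return np.array(c["mtx"]),np.array(c["dist"]),np.array(c["world_from_camera"])
def ray(n,uv):
    K,d,T=cam(n); p=cv2.undistortPoints(np.array([[uv]],float),K,d)[0,0]
    return T[:3,3],T[:3,:3]@np.array([p[0],p[1],1])
def onz(n,uv,z):
    o,r=ray(n,uv); return o+r*(z-o[2])/r[2]
def tri(uvs,uvt):
    o1,r1=ray("side",uvs);o2,r2=ray("top",uvt)
    s=np.linalg.lstsq(np.c_[r1,-r2],o2-o1,rcond=None)[0]
    a,b=o1+s[0]*r1,o2+s[1]*r2
    return (a+b)/2,np.linalg.norm(a-b)
def proj(n,P):
    K,d,T=cam(n);R=T[:3,:3].T
    return cv2.projectPoints(np.array(P,float).reshape(-1,1,3),cv2.Rodrigues(R)[0],-R@T[:3,3],K,d)[0][:,0]
def snap(n,f=None,crop=None,s=1):
    im=cv2.cvtColor(np.array(snapshot(n)),cv2.COLOR_RGB2BGR)
    if f:
        o=im if crop is None else im[crop[1]:crop[3],crop[0]:crop[2]]
        cv2.imwrite("pics/"+f,cv2.resize(o,None,fx=s,fy=s,interpolation=cv2.INTER_CUBIC))
    return im
E
python3 - <<'E'
from h import *
np.set_printoptions(precision=3,suppress=True)
for n in("top","side"):
    im=snap(n,n+"0.png",s=1.4); cv2.imwrite(f"pics/raw_{n}.png",im)
    print(n,cam(n)[2])
    for k in["tray","guard","pull","flat_file","round_file","flat_butt","round_butt","screwdriver","vblock"]:
        print(k,[(np.round(r["extent"]),round(r["confidence"],2)) for r in search_frame(n,k)[:2]])
s=sense();print(s["t"],s["position"],s["eef_rot"],s["opening"])
E
```

```text
top [[ 0.003 -0.994  0.114  0.405]
 [-1.    -0.005 -0.021  0.101]
 [ 0.022 -0.114 -0.993  1.236]
 [ 0.     0.     0.     1.   ]]
tray [(array([301., 148., 446., 261.]), 0.97)]
guard [(array([309., 155., 386., 246.]), 0.68)]
pull [(array([303., 154., 383., 248.]), 0.74)]
flat_file [(array([192., 174., 257., 203.]), 0.79), (array([190., 244., 251., 270.]), 0.4)]
round_file [(array([187., 242., 241., 266.]), 0.79), (array([299., 152., 449., 260.]), 0.54)]
flat_butt [(array([191., 172., 252., 202.]), 0.74)]
round_butt [(array([190., 244., 252., 268.]), 0.71)]
screwdriver [(array([203., 137., 268., 144.]), 0.73)]
vblock [(array([186., 292., 240., 322.]), 0.95), (array([303., 151., 385., 250.]), 0.72)]
side [[-0.98  -0.106  0.166  0.315]
 [-0.197  0.505 -0.84   1.134]
 [ 0.005 -0.857 -0.516  0.705]
 [ 0.     0.     0.     1.   ]]
tray [(array([228., 143., 331., 213.]), 0.72), (array([233., 158., 318., 196.]), 0.51)]
guard [(array([233., 160., 315., 195.]), 0.59)]
pull [(array([233., 162., 315., 198.]), 0.87)]
flat_file [(array([229., 223., 239., 267.]), 0.88), (array([351., 240., 378., 287.]), 0.35)]
round_file [(array([283., 238., 328., 277.]), 0.82)]
flat_butt [(array([230., 223., 243., 271.]), 0.73)]
round_butt [(array([286., 239., 325., 279.]), 0.81)]
screwdriver [(array([180., 215., 206., 250.]), 0.82), (array([226., 138., 331., 212.]), 0.61)]
vblock [(array([350., 239., 379., 286.]), 0.68)]
1.0 [ 0.199 -0.593  0.253] [[ 0.948  0.318  0.   ]
 [ 0.318 -0.948 -0.   ]
 [-0.     0.    -1.   ]] 0.08528463642017416
```

View pics/top0.png

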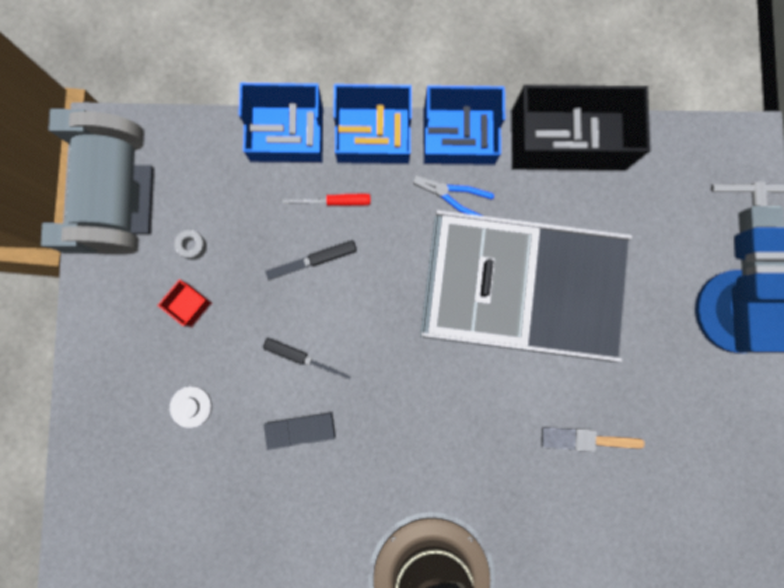

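View pics/side0.png

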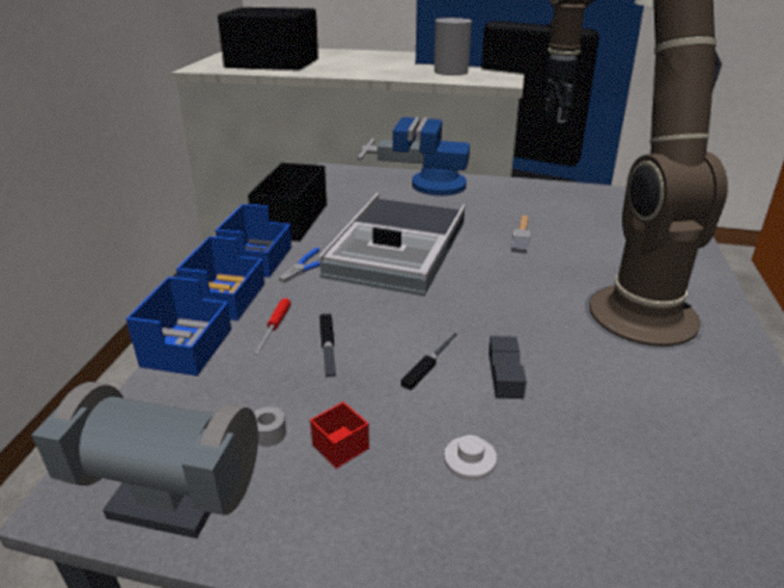

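The top view (1.4x) shows the tray at (425–630, 212–360) with the guard shut and its pull at (487,278). The flat file runs from butt (355,245) to tip (268,275), and the round file from butt (266,343) to tip (350,376). The side view agrees. Next I'll crop in for precise points.

Run:
```python
import cv2
t=cv2.imread("pics/raw_top.png");s=cv2.imread("pics/raw_side.png")
a=cv2.resize(t[140:280,180:260],None,fx=4.2,fy=4.2,interpolation=cv2.INTER_CUBIC)
b=cv2.resize(t[140:280,295:405],None,fx=4.2,fy=4.2,interpolation=cv2.INTER_CUBIC)
cv2.imwrite("pics/tcrop.png",cv2.hconcat([a,b])[:600,:800])
cv2.imwrite("pics/scrop.png",cv2.resize(s[140:285,220:345],None,fx=4.1,fy=4.1,interpolation=cv2.INTER_CUBIC))
```

```text
(no output)
```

View pics/tcrop.png

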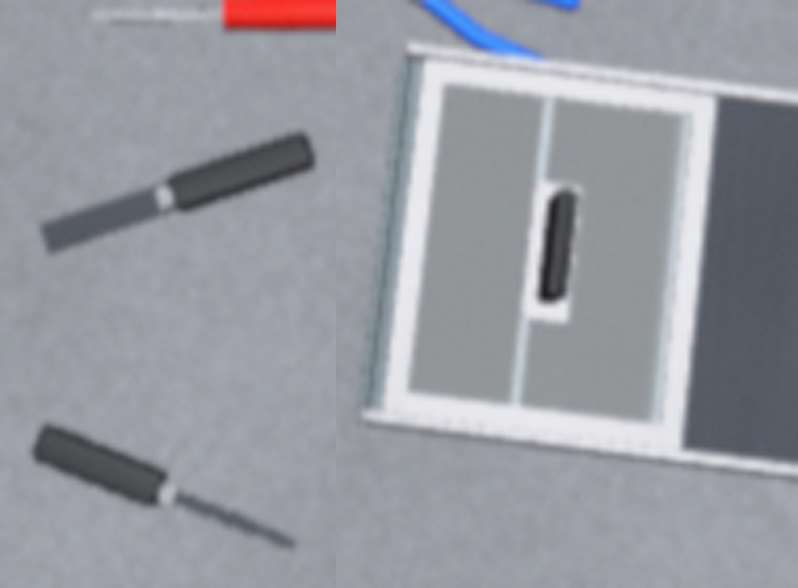

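View pics/scrop.png

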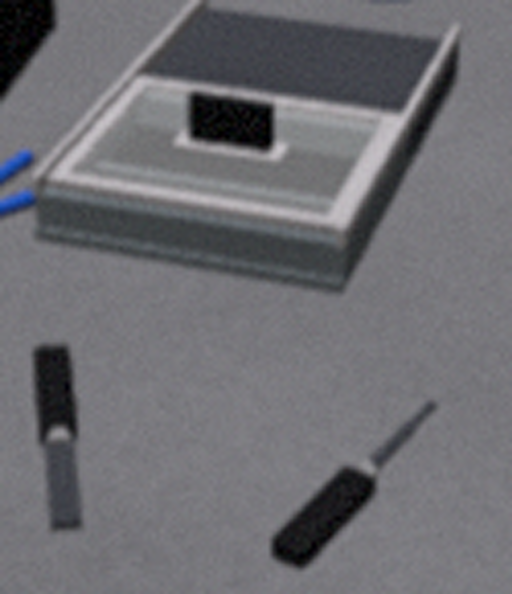

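```bash
cat > m.py <<'E'
from h import *
from scipy.optimize import least_squares
np.set_printoptions(precision=4,suppress=True)
TL=lambda x,y:(180+x/4.2,140+y/4.2)
TR=lambda x,y:(295+(x-336)/4.2,140+y/4.2)
S=lambda x,y:(220+x/4.1,140+y/4.1)
def fit(obs,x0,name):
    def f(p):
        c,s=np.cos(p[2]),np.sin(p[2]);r=[]
        for n,l,uv in obs:
            P=[p[0]+c*l[0]-s*l[1],p[1]+s*l[0]+c*l[1],l[2]]
            r.append(proj(n,P)[0]-uv)
        return np.ravel(r)
    q=least_squares(f,x0).x
    print(name,q[:2],np.degrees(q[2]),"res px",np.round(f(q),1));return q
E
cat > m1.py <<'E'
from m import *
for nm,a,b in[("flat butt",S(51,347),TL(309,149)),("flat tip",S(66,527),TL(47,239)),("flat front",S(59,432),TL(172,197)),
 ("round butt",S(291,553),TL(40,443)),("round front",S(363,475),TL(161,488)),("round tip",S(433,404),TL(294,545)),
 ("tray++",S(38,183),TR(411,46)),("tray-+",S(345,235),TR(366,416)),("tray--",S(458,28),(442.9,256.4)),
 ("fin+",S(191,94),TR(567,190)),("fin-",S(272,103),TR(553,298))]:
    print(nm,*tri(a,b))
fit([("top",(-.125,.195,.056),TR(366,416)),("top",(.125,.195,.056),TR(411,46)),("top",(.125,-.195,.056),(450,168.6)),("top",(-.125,-.195,.056),(442.9,256.4)),
 ("side",(-.125,.195,.056),S(345,235)),("side",(.125,.195,.056),S(38,183)),("side",(-.125,-.195,.056),S(458,28))],[.45,-.1,-.12],"tray")
fit([("top",(-.085,0,.012),TL(309,149)),("top",(.015,0,.014),TL(172,197)),("top",(.105,0,.012),TL(47,239)),
 ("side",(-.085,0,.015),S(51,347)),("side",(.015,0,.014),S(59,432)),("side",(.105,0,.009),S(66,527))],[.5,.2,1.9],"flat")
fit([("top",(-.075,0,.012),TL(40,443)),("top",(.015,0,.014),TL(161,488)),("top",(.11,0,.01),TL(294,545)),
 ("side",(-.075,0,.010),S(291,553)),("side",(.015,0,.014),S(363,475)),("side",(.11,0,.009),S(433,404))],[.35,.2,-1.9],"round")
E
python3 m1.py
```

```text
flat butt [0.6472 0.1541 0.0141] 0.0012881725106459359
flat tip [0.5855 0.3302 0.0063] 0.000731611162323638
flat front [0.6141 0.2461 0.0126] 0.0015459751068986763
round butt [0.4471 0.3303 0.01  ] 0.0012801082036369338
round front [0.4166 0.2494 0.0117] 0.0033049666704186706
round tip [0.3806 0.1613 0.0098] 0.0007295761081593842
tray++ [ 0.7084 -0.0121  0.049 ] 0.003652916871173216
tray-+ [0.464  0.0186 0.0492] 0.0019558665364175403
tray-- [ 0.4184 -0.3627  0.0546] 0.002018001159398433
fin+ [ 0.607  -0.1068  0.0898] 6.266963620068429e-05
fin- [ 0.5385 -0.0961  0.0938] 0.0021797965569918154
tray [ 0.5629 -0.1857] -6.749169625170555 res px [-1.3  1.1 -1.6 -0.5  0.9 -0.9  1.   1.3  0.3 -1.3 -1.7 -1.3  0.5 -0.5]
flat [0.6193 0.2328] 109.5080715387533 res px [ 0.5 -0.2 -0.4 -0.4 -1.   0.   0.2 -0.5  0.1 -0.2  0.4 -0.4]
round [0.4207 0.2625] -111.27477369172095 res px [-0.8 -0.1  0.3  1.1  0.5  0.1 -0.7  0.5 -0.  -0.9 -0.2 -0.1]
```

{"fn": "play_rows", "kwargs": {
  "motion": [0,0,-8.5,31,41,0,1,0,0,-8.5,31,41,0,1,0,0,-8.5,31,41,0,1,0,0,0,31,41,0,1,0,0,0,31,41,0,1,0,0,0,31,41,0,1,0,0,0,31,41,0,1,0,0,0,31,41,0,1],
  "newtons": 30
}}

```text
t: 2.0
position: [0.4478, -0.2632, 0.2536]
eef_rot: [[0.993, -0.121, 0.001], [-0.121, -0.993, -0.0], [0.001, 0.0, -1.0]]
wrist_force: [0.6, -0.8, -0.5]
opening: 0.0852
grip_force: 0.0
```

{"fn": "play_rows", "kwargs": {
  "motion": [0,0,0,31,41,0,1,0,0,0,31,41,0,1,0,0,0,31,41,0,1,0,0,0,33,40,-30,1,0,0,0,0,0,-40,0.7,0,0,0,0,0,0,0.7]
}}

```text
t: 2.75
position: [0.5709, -0.101, 0.1805]
eef_rot: [[0.993, -0.12, -0.006], [-0.12, -0.993, 0.001], [-0.006, 0.0, -1.0]]
wrist_force: [-1.2, -1.4, 0.0]
opening: 0.0601
grip_force: 0.0
```

{"fn": "play_rows", "kwargs": {
  "motion": [0,0,0,1,0,-35,0.6,0,0,0,0,0,-35,0.6,0,0,0,0,0,-30,0.6,0,0,0,0,0,0,0,0,0,0,0,0,0,0,0,0,0,0,0,0,0,0,0,0,0,0,0,0,0,0,0,0,0,0,0]
}}

```text
t: 3.75
position: [0.575, -0.1022, 0.0855]
eef_rot: [[0.993, -0.121, 0.003], [-0.121, -0.993, -0.001], [0.003, 0.001, -1.0]]
wrist_force: [-1.9, -1.4, 7.4]
opening: 0.0136
grip_force: 32.8
```

{"fn": "play_rows", "kwargs": {
  "motion": [0,0,0,0,0,4,0,0,0,0,-2,-15,0,0,0,0,0,-3,-24,0,0,0,0,0,-3,-25,0,0,0,0,0,-3,-25,0,0,0,0,0,-3,-25,0,0,0,0,0,-3,-25,0,0,0,0,0,-2,-18,0,0]
}}

```text
t: 4.75
position: [0.5556, -0.2583, 0.086]
eef_rot: [[0.993, -0.121, 0.001], [-0.121, -0.993, 0.002], [0.001, -0.002, -1.0]]
wrist_force: [8.4, 2.2, -18.4]
opening: 0.0133
grip_force: 33.7
```

{"fn": "play_rows", "kwargs": {
  "motion": [0,0,0,0,0,-2,0,0,0,0,-1,-8,0,0,0,0,0,-1,-7,0,0,0,0,0,-0.5,-4,0,0,0,0,0,0,0,0,0]
}}

```text
t: 5.38
position: [0.5531, -0.278, 0.0859]
eef_rot: [[0.993, -0.121, 0.002], [-0.121, -0.993, -0.001], [0.002, 0.001, -1.0]]
wrist_force: [4.1, -0.7, 0.9]
opening: 0.0137
grip_force: 36.5
```

{"fn": "play_rows", "kwargs": {
  "motion": [0,0,0,-0.5,-4,0,0,0,0,0,-0.5,-4,0,0,0,0,0,0,0,0,0]
}}

```text
t: 5.75
position: [0.5531, -0.2782, 0.0859]
eef_rot: [[0.993, -0.116, 0.001], [-0.116, -0.993, 0.008], [-0.0, -0.008, -1.0]]
wrist_force: [2.5, 19.8, 8.5]
opening: 0.0132
grip_force: 38.1
```

{"fn": "play_rows", "kwargs": {
  "motion": [0,0,0,1,7,0,0,0,0,0,0,0,0,0.6,0,0,0,0,0,0,0.6,0,0,0,0,0,40,0.6,0,0,0,0,0,50,0.6,0,0,10.6,6,47,10,0.7,0,0,10.6,6,47,0,0.7,0,0,10.6,6,47,0,0.7]
}}

```text
t: 6.75
position: [0.5698, -0.1373, 0.1854]
eef_rot: [[0.906, 0.424, -0.001], [0.424, -0.906, -0.001], [-0.001, 0.0, -1.0]]
wrist_force: [0.0, -0.6, -0.5]
opening: 0.06
grip_force: 0.0
```

{"fn": "play_rows", "kwargs": {
  "motion": [0,0,10.6,6,47,0,0.7,0,0,10.6,6,47,0,0.7,0,0,10.6,6,47,0,0.7,0,0,10.6,6,47,0,0.7,0,0,10.6,6,47,0,0.7,0,0,10.6,6,46,0,0.7,0,0,10.6,6,46,0,0.7,0,0,10.6,6,46,0,0.7]
}}

```text
t: 7.75
position: [0.6186, 0.2353, 0.1848]
eef_rot: [[-0.34, 0.94, -0.001], [0.94, 0.34, -0.002], [-0.001, -0.001, -1.0]]
wrist_force: [-0.1, 0.2, 0.2]
opening: 0.0598
grip_force: 0.0
```

{"fn": "play_rows", "kwargs": {
  "motion": [0,0,0,0,0,0,0.7]
}}

```text
t: 7.88
position: [0.6172, 0.2394, 0.1847]
eef_rot: [[-0.342, 0.94, -0.002], [0.94, 0.342, 0.002], [0.003, -0.001, -1.0]]
wrist_force: [0.2, 0.2, -0.0]
opening: 0.0594
grip_force: 0.0
```

{"fn": "play_rows", "kwargs": {
  "motion": [0,0,-0.5,2,-6.5,-50,0.7,0,0,0,0,0,-50,0.7,0,0,0,0,0,-35,0.7,0,0,0,0,0,-15,0.7,0,0,0,0,0,-9,0.7,0,0,0,0,0,0,0.7]
}}

```text
t: 8.62
position: [0.6208, 0.2288, 0.0268]
eef_rot: [[-0.327, 0.945, 0.001], [0.945, 0.327, 0.0], [-0.0, 0.001, -1.0]]
wrist_force: [-0.1, -1.1, 0.1]
opening: 0.0596
grip_force: 0.0
```

{"fn": "play_rows", "kwargs": {
  "motion": [0,0,0,-1.5,4,-1,0.7,0,0,0,0,0,0,0,0,0,0,0,0,0,0,0,0,0,0,0,0,0,0,0,0,0,0,0,0,0,0,0,0,0,0,0],
  "newtons": 40
}}

```text
t: 9.38
position: [0.6195, 0.2334, 0.0263]
eef_rot: [[-0.328, 0.945, 0.002], [0.945, 0.328, 0.001], [0.0, 0.002, -1.0]]
wrist_force: [-0.3, -0.8, 5.6]
opening: 0.0249
grip_force: 40.8
```

Run:
```python
from h import *
t=snap("top","t2.png",s=1); s=snap("side")
a=cv2.resize(t[150:230,185:265],None,fx=4,fy=4,interpolation=cv2.INTER_CUBIC)
b=cv2.resize(s[200:280,210:290],None,fx=4,fy=4,interpolation=cv2.INTER_CUBIC)
c=cv2.resize(t[140:265,295:455],None,fx=2.5,fy=2.5,interpolation=cv2.INTER_CUBIC)
o=np.zeros((320,800,3),np.uint8);o[:,:320]=a;o[:,320:640]=b;
o2=np.zeros((313,800,3),np.uint8);o2[:312,:400]=c[:312]
o2[:300,400:]=cv2.resize(s[130:220,220:340],(400,300),interpolation=cv2.INTER_CUBIC)
cv2.imwrite("pics/g1.png",np.vstack([o,o2])[:600])
print(sense()["opening"],sense()["grip_force"],sense()["position"])
```

```text
0.0248388359794762 40.7952743768692 [0.61946238 0.23337425 0.02626066]
```

View pics/g1.png

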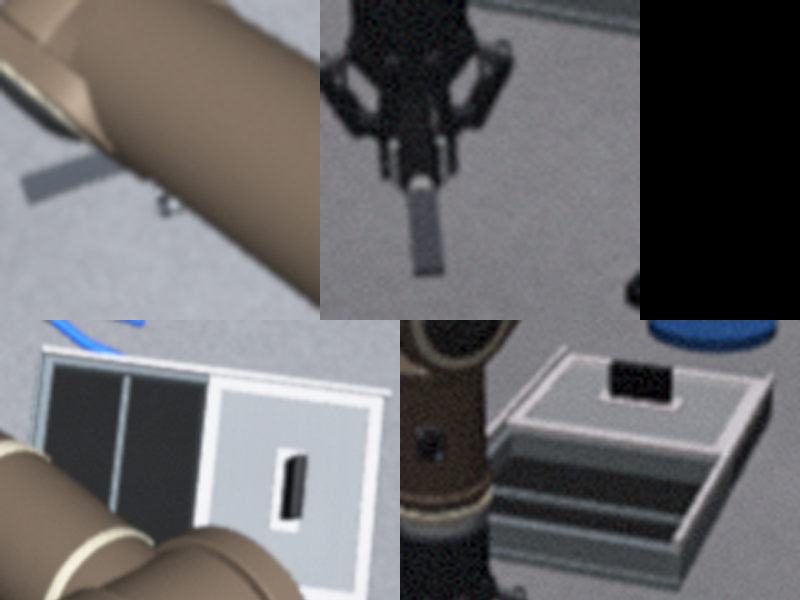

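Run:
```python
from m import *
C=np.array([.564,-.186]);th=np.radians(-7.1);c,s=np.cos(th),np.sin(th)
def loc(P): d=P[:2]-C; return 1e3*np.array([c*d[0]+s*d[1],-s*d[0]+c*d[1]])
T=lambda X,Y:(295+X/2.5,140+(Y-320)/2.5)
S2=lambda X,Y:(220+(X-400)*.3,130+(Y-320)*.3)
print("rib (y 92.5)",loc(onz("top",T(126,378),.018)),loc(onz("top",T(117,508),.018)))
print("side rib",loc(onz("side",S2(500,467),.018)),loc(onz("side",S2(678,522),.018)))
print("rail ++, guard corner",loc(onz("top",T(45,350),.056)),loc(onz("top",T(389,394),.056)),loc(onz("side",S2(675,548),.056)),loc(onz("side",S2(770,378),.056)))
print("fin",loc(tri(S2(641,362),T(296,485))[0]))
```

```text
rib (y 92.5) [108.67    92.5979] [-40.9362  86.2277]
side rib [108.4193  46.1957] [-97.9871  98.0035]
rail ++, guard corner [118.8591 190.6526] [ 119.4968 -193.63  ] [-125.6129  209.5164] [-122.9315 -184.3776]
fin [ -1.8548 -87.7698]
```

{"fn": "play_rows", "kwargs": {
  "motion": [0,0,0,0,0,20,0,0,0,0,0,0,40,0,0,0,0,0,0,50,0,0,0,0,0,0,40,0,0,0,0,0,0,0,0]
}}

```text
t: 10.1
position: [0.6203, 0.2341, 0.1802]
eef_rot: [[-0.328, 0.945, 0.006], [0.945, 0.328, 0.002], [0.0, 0.007, -1.0]]
wrist_force: [0.2, 0.8, -2.6]
opening: 0.0248
grip_force: 40.0
```

{"fn": "play_rows", "kwargs": {
  "motion": [0,0,-10.5,-5.5,-34,0,0,0,0,-10.5,-5.5,-34,0,0,0,0,-10.5,-5.5,-34,0,0,0,0,-10.5,-5.5,-34,0,0,0,0,-10.5,-5.5,-34,0,0,0,0,-10.5,-5.5,-34,0,0,0,0,-10.5,-5.5,-34,0,0,0,0,-10.5,-5.5,-34,0,0]
}}

```text
t: 11.1
position: [0.5738, -0.0402, 0.1749]
eef_rot: [[0.908, 0.42, -0.001], [0.42, -0.908, 0.0], [-0.001, -0.001, -1.0]]
wrist_force: [1.0, 0.5, -0.7]
opening: 0.025
grip_force: 40.0
```

{"fn": "play_rows", "kwargs": {
  "motion": [0,0,-10.5,-5.5,-34,0,0,0,0,-10.5,-5.5,-34,0,0,0,0,-10.5,-5.5,-32,0,0,0,0,0,0,0,-30,0,0,0,0,0,0,0,0]
}}

```text
t: 11.72
position: [0.5561, -0.1389, 0.1432]
eef_rot: [[0.994, -0.111, -0.005], [-0.111, -0.994, 0.001], [-0.005, -0.001, -1.0]]
wrist_force: [-0.3, 0.6, -0.1]
opening: 0.0247
grip_force: 39.9
```

{"fn": "play_rows", "kwargs": {
  "motion": [0,0,-0.7,3,0.5,-30,0,0,0,0,0,0,-28,0,0,0,0,0,0,0,0]
}}

```text
t: 12.1
position: [0.5601, -0.1375, 0.0861]
eef_rot: [[0.993, -0.121, -0.004], [-0.121, -0.993, 0.001], [-0.004, -0.001, -1.0]]
wrist_force: [1.1, 0.3, -1.0]
opening: 0.0252
grip_force: 39.9
```

Run:
```python
from h import *
t=snap("top"); s=snap("side")
o=np.hstack([cv2.resize(t[130:280,290:450],None,fx=2.5,fy=2.5,interpolation=cv2.INTER_CUBIC),cv2.resize(s[90:240,200:360],None,fx=2.5,fy=2.5,interpolation=cv2.INTER_CUBIC)])
cv2.imwrite("pics/p1.png",o)
```

```text
(no output)
```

View pics/p1.png

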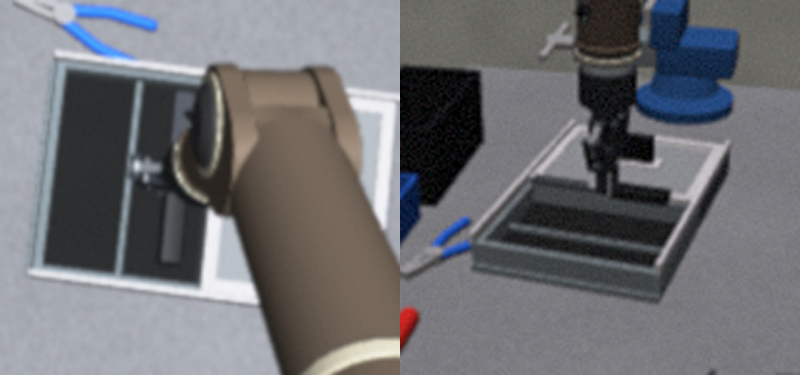

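{"fn": "play_rows", "kwargs": {
  "motion": [0,0,0,0,0,-20,0,0,0,0,0,0,-15,0,0,0,0,0,0,-8,0,0,0,0,0,0,-3,0,0,0,0,0,0,-1,0,0,0,0,0,0,0,0]
}}

```text
t: 12.95
position: [0.5616, -0.1386, 0.0406]
eef_rot: [[0.992, -0.123, 0.0], [-0.123, -0.992, -0.0], [0.0, 0.0, -1.0]]
wrist_force: [0.5, -0.3, -0.9]
opening: 0.025
grip_force: 40.0
```

{"fn": "play_rows", "kwargs": {
  "motion": [0,0,0,0,0,-1,0,0,0,0,0,0,-1,0,0,0,0,0,0,0,0]
}}

```text
t: 13.32
position: [0.5614, -0.1385, 0.0383]
eef_rot: [[0.992, -0.123, 0.0], [-0.123, -0.992, -0.0], [0.0, 0.0, -1.0]]
wrist_force: [0.4, 0.9, -1.1]
opening: 0.025
grip_force: 40.0
```

{"fn": "play_rows", "kwargs": {
  "motion": [0,0,0,0,0,-1,0,0,0,0,0,0,0,0]
}}

```text
t: 13.58
position: [0.5614, -0.1385, 0.0382]
eef_rot: [[0.992, -0.123, 0.0], [-0.123, -0.992, -0.0], [0.0, 0.0, -1.0]]
wrist_force: [-2.7, -0.0, 8.5]
opening: 0.0253
grip_force: 41.0
```

{"fn": "play_rows", "kwargs": {
  "motion": [0,0,0,0,0,-1,0,0,0,0,0,0,0,0]
}}

```text
t: 13.82
position: [0.5614, -0.1385, 0.0381]
eef_rot: [[0.992, -0.123, 0.0], [-0.123, -0.992, -0.001], [0.0, 0.001, -1.0]]
wrist_force: [-6.7, 1.1, 17.0]
opening: 0.0248
grip_force: 42.2
```

{"fn": "play_rows", "kwargs": {
  "motion": [0,0,0,0,0,2,0,0,0,0,0,0,0,0.38,0,0,0,0,0,0,0.45,0,0,0,0,0,0,0.48,0,0,0,0,0,5,0.48,0,0,0,0,0,30,0.48,0,0,0,0,0,50,0.48,0,0,0,0,0,50,0.48]
}}

```text
t: 14.82
position: [0.5611, -0.1384, 0.1748]
eef_rot: [[0.992, -0.123, -0.0], [-0.123, -0.992, 0.0], [-0.0, -0.0, -1.0]]
wrist_force: [0.1, -0.3, 0.1]
opening: 0.0413
grip_force: 0.0
```

{"fn": "play_rows", "kwargs": {
  "motion": [0,0,9.5,-17.5,50,0,0.7,0,0,9.5,-17.5,50,0,0.7,0,0,9.5,-17.5,50,0,0.7,0,0,9.5,-17.5,50,0,0.7,0,0,9.5,-17.5,50,0,0.7,0,0,9.5,-17.5,50,0,0.7,0,0,9.5,-17.5,50,0,0.7,0,0,9.3,-17.5,50,0,0.7]
}}

```text
t: 15.82
position: [0.4208, 0.2629, 0.1738]
eef_rot: [[0.358, 0.934, 0.001], [0.934, -0.358, -0.0], [0.0, 0.001, -1.0]]
wrist_force: [0.7, -0.2, 0.5]
opening: 0.0597
grip_force: 0.0
```

{"fn": "play_rows", "kwargs": {
  "motion": [0,0,0,0,0,-20,0.7,0,0,0,0,0,-20,0.7,0,0,0,0,0,0,0.7]
}}

```text
t: 16.2
position: [0.4206, 0.261, 0.1325]
eef_rot: [[0.362, 0.932, -0.002], [0.932, -0.362, -0.001], [-0.002, -0.001, -1.0]]
wrist_force: [-0.5, -0.1, 0.7]
opening: 0.0597
grip_force: 0.0
```

{"fn": "play_rows", "kwargs": {
  "motion": [0,0,0,0,1,-45,0.7,0,0,0,0,0,-35,0.7,0,0,0,0,0,-18,0.7,0,0,0,0,0,-8,0.7,0,0,0,0,0,0,0.7]
}}

```text
t: 16.82
position: [0.4217, 0.2627, 0.0278]
eef_rot: [[0.362, 0.932, 0.001], [0.932, -0.362, 0.0], [0.0, 0.0, -1.0]]
wrist_force: [0.4, 0.8, -0.0]
opening: 0.06
grip_force: 0.0
```

{"fn": "play_rows", "kwargs": {
  "motion": [0,0,0,0,0,0,0,0,0,0,0,0,0,0,0,0,0,0,0,0,0,0,0,0,0,0,0,0,0,0,0,0,0,0,0]
}}

```text
t: 17.45
position: [0.4221, 0.2628, 0.0284]
eef_rot: [[0.363, 0.932, 0.002], [0.932, -0.363, 0.001], [0.001, 0.001, -1.0]]
wrist_force: [-1.8, -1.4, 5.8]
opening: 0.0248
grip_force: 39.4
```

{"fn": "play_rows", "kwargs": {
  "motion": [0,0,0,0,0,20,0,0,0,0,0,0,40,0,0,0,0,0,0,50,0,0,0,0,0,0,40,0,0,0,0,0,0,0,0]
}}

```text
t: 18.08
position: [0.4228, 0.2635, 0.1805]
eef_rot: [[0.363, 0.932, 0.006], [0.932, -0.363, 0.003], [0.004, 0.004, -1.0]]
wrist_force: [0.6, 0.4, -1.4]
opening: 0.0252
grip_force: 40.0
```

{"fn": "play_rows", "kwargs": {
  "motion": [0,0,10.4,14.2,-31,0,0,0,0,10.4,14.2,-31,0,0,0,0,10.4,14.2,-31,0,0,0,0,10.4,14.2,-31,0,0,0,0,10.4,14.2,-31,0,0,0,0,10.4,14.2,-31,0,0,0,0,10.4,14.2,-31,0,0,0,0,10.4,14.2,-31,0,0]
}}

```text
t: 19.08
position: [0.5347, 0.0132, 0.1763]
eef_rot: [[-0.885, 0.465, -0.001], [0.465, 0.885, -0.0], [0.001, -0.001, -1.0]]
wrist_force: [0.2, -0.8, -1.2]
opening: 0.0251
grip_force: 40.0
```

{"fn": "play_rows", "kwargs": {
  "motion": [0,0,10.4,14.2,-31,0,0,0,0,10.4,14.2,-31,0,0,0,0,0,0,0,-30,0,0,0,0,0,0,-30,0,0,0,0,0,0,-20,0,0,0,0,0,0,0,0]
}}

```text
t: 19.82
position: [0.5622, -0.0474, 0.0956]
eef_rot: [[-0.992, 0.125, -0.003], [0.125, 0.992, 0.001], [0.003, 0.0, -1.0]]
wrist_force: [0.6, -0.1, -0.7]
opening: 0.025
grip_force: 39.9
```

Run:
```python
from h import *
t=snap("top"); s=snap("side")
o=np.hstack([cv2.resize(t[130:280,290:450],None,fx=2.5,fy=2.5,interpolation=cv2.INTER_CUBIC),cv2.resize(s[90:240,200:360],None,fx=2.5,fy=2.5,interpolation=cv2.INTER_CUBIC)])
cv2.imwrite("pics/p2.png",o)
```

```text
(no output)
```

View pics/p2.png

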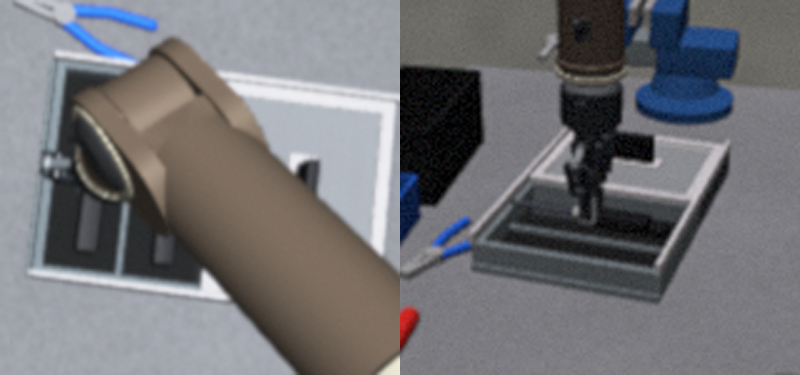

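Top shows the flat file lying in the inner lane (butt about (163,262)) and the round file held above the outer lane, parallel to the rib (butt about (87,250)). I'll lower it now.

{"fn": "play_rows", "kwargs": {
  "motion": [0,0,0,1,0.5,-25,0,0,0,0,0,0,-17,0,0,0,0,0,0,-8,0,0,0,0,0,0,-3,0,0,0,0,0,0,-1,0,0,0,0,0,0,0,0]
}}

```text
t: 20.68
position: [0.5646, -0.047, 0.0437]
eef_rot: [[-0.992, 0.126, 0.001], [0.126, 0.992, 0.0], [-0.001, 0.0, -1.0]]
wrist_force: [-0.2, -0.1, -0.5]
opening: 0.0246
grip_force: 39.9
```

{"fn": "play_rows", "kwargs": {
  "motion": [0,0,0,0,0,-1,0,0,0,0,0,0,0,0]
}}

```text
t: 20.92
position: [0.5644, -0.0471, 0.0424]
eef_rot: [[-0.992, 0.126, 0.0], [0.126, 0.992, -0.0], [-0.0, -0.0, -1.0]]
wrist_force: [-0.9, -0.3, -0.3]
opening: 0.0248
grip_force: 39.9
```

{"fn": "play_rows", "kwargs": {
  "motion": [0,0,0,0,0,-1,0,0,0,0,0,0,0,0]
}}

```text
t: 21.18
position: [0.5643, -0.0471, 0.0412]
eef_rot: [[-0.992, 0.126, -0.0], [0.126, 0.992, -0.0], [0.0, -0.0, -1.0]]
wrist_force: [0.2, -0.7, -1.3]
opening: 0.0251
grip_force: 39.9
```

{"fn": "play_rows", "kwargs": {
  "motion": [0,0,0,0,0,-1,0,0,0,0,0,0,0,0]
}}

```text
t: 21.42
position: [0.5644, -0.047, 0.0405]
eef_rot: [[-0.992, 0.126, 0.0], [0.126, 0.992, -0.0], [-0.0, -0.0, -1.0]]
wrist_force: [-0.5, -1.2, 2.1]
opening: 0.025
grip_force: 40.3
```

{"fn": "play_rows", "kwargs": {
  "motion": [0,0,0,0,0,-1,0,0,0,0,0,0,0,0]
}}

```text
t: 21.68
position: [0.5644, -0.047, 0.0404]
eef_rot: [[-0.992, 0.126, 0.0], [0.126, 0.992, -0.001], [-0.0, -0.001, -1.0]]
wrist_force: [-4.4, -0.3, 12.5]
opening: 0.0249
grip_force: 41.6
```

{"fn": "play_rows", "kwargs": {
  "motion": [0,0,0,0,0,1,0,0,0,0,0,0,0,0.38,0,0,0,0,0,0,0.45,0,0,0,0,0,0,0.48,0,0,0,0,0,5,0.48,0,0,0,0,0,30,0.48,0,0,0,0,0,50,0.48,0,0,0,0,0,50,0.48]
}}

```text
t: 22.68
position: [0.5641, -0.0468, 0.1769]
eef_rot: [[-0.992, 0.126, -0.0], [0.126, 0.992, 0.0], [0.0, 0.0, -1.0]]
wrist_force: [0.9, -1.1, -0.0]
opening: 0.0411
grip_force: 0.0
```

{"fn": "play_rows", "kwargs": {
  "motion": [0,0,0,-3,-55,0,0.6,0,0,0,-3,-55,0,0.6,0,0,0,-3,-60,0,0.6,0,0,0,-2,-61,0,0.6,0,0,0,0,0,0,0.6]
}}

```text
t: 23.3
position: [0.5517, -0.2848, 0.1745]
eef_rot: [[-0.991, 0.136, -0.001], [0.136, 0.991, -0.002], [0.001, -0.002, -1.0]]
wrist_force: [0.7, 0.5, -1.1]
opening: 0.0512
grip_force: 0.0
```

Run:
```python
from h import *
t=snap("top"); s=snap("side")
o=np.hstack([cv2.resize(t[130:280,290:450],None,fx=2.5,fy=2.5,interpolation=cv2.INTER_CUBIC),cv2.resize(s[90:240,200:360],None,fx=2.5,fy=2.5,interpolation=cv2.INTER_CUBIC)])
o=np.clip(o.astype(float)*1.6,0,255).astype(np.uint8)
cv2.imwrite("pics/p3.png",o); print(sense()["position"])
```

```text
[ 0.55305512 -0.2782897   0.17530765]
```

View pics/p3.png

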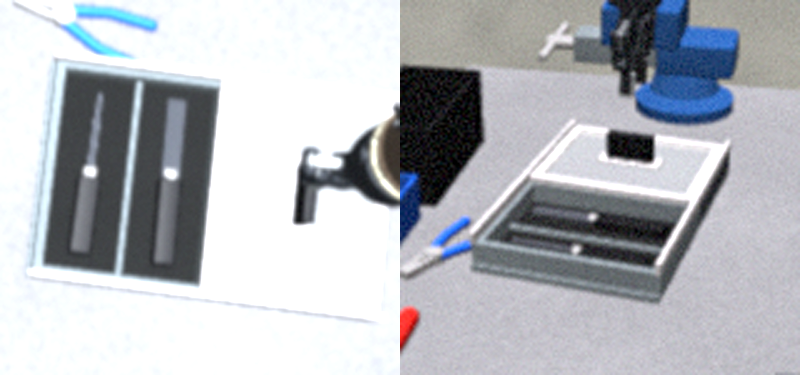

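Both files lie straight in their lanes with their handles at the robot's end. Now to shut the guard.

{"fn": "play_rows", "kwargs": {
  "motion": [0,0,0,0,0,-35,0.6,0,0,0,0,0,-35,0.6,0,0,0,0,0,-17,0.6,0,0,0,0,0,0,0,0,0,0,0,0,0,0,0,0,0,0,0,0,0,0,0,0,0,0,0,0,0,0,0,0,0,0,0],
  "newtons": 30
}}

```text
t: 24.4
position: [0.5544, -0.2777, 0.0898]
eef_rot: [[-0.992, 0.126, 0.002], [0.126, 0.992, -0.0], [-0.002, -0.0, -1.0]]
wrist_force: [-1.5, 1.7, 6.6]
opening: 0.0132
grip_force: 32.5
```

{"fn": "play_rows", "kwargs": {
  "motion": [0,0,0,1,8,0,0,0,0,0,3,24,0,0,0,0,0,3,25,0,0,0,0,0,3,25,0,0,0,0,0,3,25,0,0,0,0,0,3,25,0,0,0,0,0,3,20,0,0,0,0,0,0,0,0,0]
}}

```text
t: 25.4
position: [0.5732, -0.124, 0.0898]
eef_rot: [[-0.992, 0.123, 0.002], [0.123, 0.992, 0.0], [-0.002, 0.001, -1.0]]
wrist_force: [-3.2, 1.9, 10.6]
opening: 0.0135
grip_force: 33.0
```

{"fn": "play_rows", "kwargs": {
  "motion": [0,0,0,1.5,12,1,0,0,0,0,1,10,0,0,0,0,0,0.5,5,0,0,0,0,0,0.5,4,0,0,0,0,0,0,0,0,0]
}}

```text
t: 26.02
position: [0.5768, -0.0944, 0.0898]
eef_rot: [[-0.992, 0.126, 0.002], [0.126, 0.992, 0.001], [-0.002, 0.001, -1.0]]
wrist_force: [4.6, -0.1, 4.3]
opening: 0.0137
grip_force: 32.2
```

{"fn": "play_rows", "kwargs": {
  "motion": [0,0,0,0.5,4,0,0,0,0,0,0.5,3,0,0,0,0,0,0,0,0,0]
}}

```text
t: 26.4
position: [0.5769, -0.0942, 0.0898]
eef_rot: [[-0.991, 0.131, -0.001], [0.131, 0.991, -0.008], [-0.0, -0.008, -1.0]]
wrist_force: [0.6, -15.9, 11.8]
opening: 0.0131
grip_force: 34.4
```

At the stop (185 mm of travel). I'll take off the load, release and clear away.

{"fn": "play_rows", "kwargs": {
  "motion": [0,0,0,0,-6,0,0,0,0,0,0,0,0,0.6,0,0,0,0,0,0,0.6,0,0,0,0,0,40,0.6,0,0,0,0,0,50,0.6,0,0,0,0,-50,50,0.6,0,0,0,0,-60,0,0.6,0,0,0,0,-60,0,0.6]
}}

```text
t: 27.4
position: [0.5766, -0.2594, 0.2239]
eef_rot: [[-0.992, 0.125, 0.0], [0.125, 0.992, -0.0], [-0.0, -0.0, -1.0]]
wrist_force: [0.1, -0.5, 0.6]
opening: 0.0515
grip_force: 0.0
```

{"fn": "play_rows", "kwargs": {
  "motion": [0,0,0,0,-60,0,0.6,0,0,0,0,-60,0,0.6,0,0,0,0,-50,0,0.6,0,0,0,0,0,0,0.6,0,0,0,0,0,0,0.6]
}}

```text
t: 28.02
position: [0.5769, -0.4268, 0.2227]
eef_rot: [[-0.992, 0.125, -0.001], [0.125, 0.992, 0.002], [0.001, 0.002, -1.0]]
wrist_force: [0.3, -0.1, 0.6]
opening: 0.051
grip_force: 0.0
```

Run:
```python
from h import *
t=snap("top"); s=snap("side")
o=np.hstack([cv2.resize(t[130:280,290:450],None,fx=2.5,fy=2.5,interpolation=cv2.INTER_CUBIC),cv2.resize(s[90:240,200:360],None,fx=2.5,fy=2.5,interpolation=cv2.INTER_CUBIC)])
cv2.imwrite("pics/p4.png",o); print(sense()["position"])
```

```text
[ 0.57739768 -0.42599131  0.22346585]
```

View pics/p4.png

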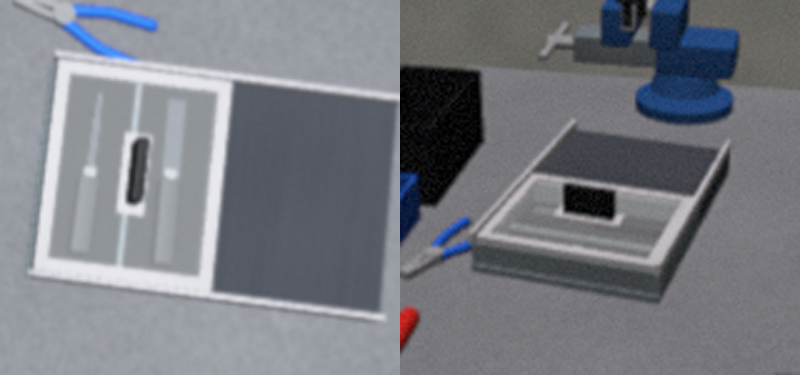

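The guard is fully shut over both files, its left edge against the tray's end wall (about (45,170)), and the arm is clear of everything.

```bash
python3 -c "
from station import *
print(finish_job())"
```

```text
the job is handed in; nothing more can be done
None
```

The job is handed in: the guard was slid fully open, the flat file laid in the inner lane and the round file in the outer lane, both straight with handles at the robot's end, and the guard shut to its stop, all in about 28 s and without going near the other things.

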